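# Seal a pipe nipple in the leak-test fixture and hold the dead-man lever

## Task

Set up the short dark pipe nipple for its leak test on the blue fixture: first press the red vent button all the way down and let it come back up, to bleed what the last test left in the line; then lay the nipple along the two saddles between the rubber seals and let go of it. Then push the spring-return lever by its upright black grip, away from the robot, until its red pointer stands in the green sector and the seals are squeezed against both ends of the pipe, and finish while still holding it there, for the lever springs back when released; leave everything else on the bench where it is.

Things in the scene. Friction and masses are not known exactly. Their poses are not given: they have to be found in the camera images.
- test_fixture: fixed leak-test fixture, blue base plate 208 x 136 x 12 mm. Origin: under the plate's middle, on the surface; x along the pipe axis, away from the robot, y left, z up. Lever at the near end, vent button at the far left corner, gauge (top 100 mm high) at the far right. The moving rubber seal, at the near end, and the fixed one (block 68 mm high), at the far end, are 38 mm discs that face each other
- saddle_mid (a point): in the cradle, on the pipe axis's vertical plane, on the saddles' floor 30 mm above the surface; axes as the fixture's. Two steel U-saddles, 8 mm thick, stand 27 mm nearer and 37 mm farther along x; slots 38 mm wide, open above, lips flared, 50 mm high; between them only the 12 mm plate. The open seals' faces are 57 mm nearer and 51 mm farther (108 mm apart)
- nipple: short dark steel pipe nipple, lying, 95 mm long, 34 mm diameter, 0.15 to 0.29 kg; origin under its middle, on the surface it lies on; x axis along the pipe, z up. It does not roll. Either end may face either seal
- vent_button (a joint): red push button, 24 mm across, on the left far corner of the fixture: travel in m, 0 up, 0.006 fully down; sprung, fully down takes 5 N; counts as fully down above 0.005
- vent_button_top (a point): centre of the red button's top face, which is pressed straight down
- hold_lever (a joint): flat spring-return lever, angle in rad about an upright pivot: 0 at rest, grows as the grip is pushed away from the robot (clockwise from above), stop 0.52. At 0 it points 0.20 rad back (to the robot) of the fixture's y axis. Drives the moving seal 45 mm per rad; on a pipe the seals close at 0.27, then a 2 N/mm spring presses. Green: 0.333 to 0.467; red beyond. Grip force 1 N at 0, 9 N at 0.40
- lever_grip (a point): middle of the upright round black grip on the lever's end, 130 mm from the pivot: 25 to 27 mm diameter, from 75 to 140 mm above the surface, this point 105 mm up; the lever bar under it is 16 mm wide, its top 75 mm up. It moves with the lever
- lever_pivot (a point): on the lever's upright pivot axis, at the height of lever_grip; axes as the fixture's
- seal_pad: moving seal: origin in the middle of its rubber face, x axis towards the pipe
- tee: bystander: dark iron pipe tee 66 x 61 x 49 mm, origin under its middle; leave it
- union: bystander: rusty union 47 x 54 x 47 mm, origin under its middle; leave it
- spare_valve: bystander: brass ball valve with a blue lever, 39 x 124 x 54 mm, origin under its middle; leave it
- tape_roll: bystander: roll of thread seal tape, 49 mm across, 14 mm high, origin under its middle; leave it
- carton: bystander: small orange and white carton 76 x 53 x 62 mm, origin under its middle; leave it

How it is judged:
On the way, in this order (a step that is already met when the one before it is completed fails the run):
1. the vent button is pressed fully down (value of joint vent_button above 0.005 m and value of joint hold_lever below 0.1 rad), for 0.05 s.
2. the vent button has come back up (value of joint vent_button below 0.001 m), for 0.1 s.
3. the nipple lies in both saddles, let go, with the lever still open (x of nipple in the frame of test_fixture between 0.006 and 0.026 m and y of nipple in the frame of test_fixture between -0.005 and 0.005 m and z of nipple in the frame of test_fixture between 0.027 and 0.034 m and angle between the x axis of nipple and the x axis of test_fixture, either way round below 0.1 rad and contact force between the fingers and nipple below 0.3 N and value of joint hold_lever below 0.1 rad), for 0.2 s.
At the end, for the whole second after the job is handed in: The robot still holds the lever with its pointer in the green (0.333 to 0.467 rad); the nipple lies level in both saddles (within 5 mm of the pipe axis, 0.1 rad), touched by no finger, pushed home on the fixed seal and squeezed between the seals with 4 to 24 N; the vent button is up (value of joint hold_lever between 0.333 and 0.467 rad and contact force between seal_pad and nipple between 4 and 24 N and x of nipple in the frame of test_fixture between 0.018 and 0.026 m and y of nipple in the frame of test_fixture between -0.005 and 0.005 m and z of nipple in the frame of test_fixture between 0.027 and 0.034 m and angle between the x axis of nipple and the x axis of test_fixture, either way round below 0.1 rad and contact force between the fingers and nipple below 0.3 N and value of joint vent_button below 0.001 m); the arm keeps its last pose, push and grip.
It fails at once if another loose thing on the bench was moved by more than 30 mm (distance of any of tee, union, spare_valve, tape_roll, carton from where it was at the start of the episode above 0.03 m).
It also fails if it takes over 64 s, if anything falls off the work surface, if the arm or the gripper's body presses on something with over 40 N, if the wrist force passes 120 N, or if a joint passes its speed limit or range.

## Robot

A 6-joint arm with a two-finger parallel gripper is mounted at the origin on a cart in front of the work surface, level with it; the furniture and walls round the work are solid. World frame = base frame: x ahead of the robot, y to its left, z up, the work surface at z = 0. Lengths are in m, angles in rad, forces in N, time in s.
With the tool pointing down it reaches from about 0.425 to 0.95 m from the base axis. Payload 3.5 kg.
Tool frame: the origin (TCP) lies midway between the tips of the shut fingers; the grasp point (between the pads) lies grasp_offset behind it (grasp_offset is the distance from the TCP to the grasp point, in m); z points along the fingers, y is the direction in which the jaws open and shut (so a half turn about z gives the same grasp; the last joint's range is limited). The gripper opens to 85 mm and grips with 20 to 120 N. Pads are 22 mm wide; open, the fingers measure 114 mm over their backs; the gripper's body (76 mm by 85 mm) begins 54 mm behind the grasp point. The pads swing forward as they close: fully open they stand 13 mm farther back than shut.
Start: joints at [-1.368, 0.286, 1.577, -0, 1.279, -0.15], TCP at [0.233, -0.633, 0.231] pointing down, gripper open.
Joint ranges: [-2.77, 2.77], [-0.9, 2.22], [0.21, 2.48], [-1.53, 4.67], [0.24, 2.81], [-2.84, 2.84]. Speed limits (rad/s): [2.79, 2.79, 3.14, 3.14, 3.14, 3.14].

## Interface

Orientations are given as a unit quaternion [x, y, z, w].
In Python, from plant import * gives the robot as it stands.
- The arm moves only by the tool jog_arm, never from a script. Its argument "targets" is text: rows parted by semicolons, each of 7 numbers parted by spaces: the shift along the world's x, y, z in mm, then the turn, a rotation vector about the world's x, y, z in degrees, then the gripper's target within -1 to 1 (fully open at 1, half-way at 0, shut at -1). A call has 1 to 10 rows; each row shifts and turns the pose as measured when the row begins; what a row does not reach is not made up. A row lasts 1/12 s, in which the tool goes at most 41.7 mm and 7.16 degrees, less where a joint would pass 70% of its speed; a pose out of reach is approached as far as the arm can. A call with a gripper value outside its range is refused whole. The fingers move at their own pace and stop on an object; "force" is the grip in N (left out, the last holds). Time passes only in rows, so rows that do not move let the fingers close. It gives the time, the measured TCP pose, the force and the opening at its end, in the units of the state.
- get_state(): the state, without advancing time (a new reading comes with each control period).
- read_camera(name): name is "side" or "top"; returns a dict with "pixels" (480x640x3 uint8, blue, green, red), "mtx" (3x3 intrinsics, pixels), "dist_coeffs" ([k1, k2, p1, p2, k3] as OpenCV has them; the pictures are not rectified), "world_from_camera" (4x4, takes a point from camera to world coordinates). Camera axes: x right, y up, looking along -z (the intrinsics and any distortion apply to the point x, -y, -z); pixel columns grow to the right and rows downward; lengths in m; the calibration is good to about 2 mm. A picture is of the moment at which its call begins. There is no depth.
- sign_off(): hands the job in, once; it reports no verdict.
Trained networks look in a picture, given as the dict that the camera call returned (one of the last four; its "shot" number tells which), for a name from the list of things; names that differ only in an ending like _2 or _b are one class to them, and where a whole thing is asked for, a point or a joint stands for the part that bears it (a point fixed in the world has none). Each returns a list of dicts, best first, with "p" (0 to 1); they miss things now and then, are a little off and sometimes report something else, mostly with a low value. They report only what shows in the picture. A call takes as long as a camera call.
- spot_in(target, picture): "uv" ([column, row] in pixels, amid what is visible of it).
- silhouettes(target, picture): "mask" (480x640 bool, what is visible of it) and "uv" ([column, row] in pixels, amid what is visible of it).
- mark_of(target, picture): "uv" ([column, row] in pixels: a listed point, or the origin of a listed thing).
The state is a dict: "time": time; "qpos": joint angles; "dq": joint speeds; "joint_efforts": joint torques, N m; "eef_pos": TCP position; "tcp_rot": TCP orientation; "contact_force": force on the tool from outside, world axes, zero at the start; "wrist_torque": the same for the moment, N m; "opening": opening from 0.0 (shut) to 1.0 (fully open).
Only numpy, scipy, OpenCV 4.12 (cv2) and the standard library are available. Lean on these libraries where they do the work, as an engineer would, in place of code of your own. Each camera call takes 0.05 s, during which the arm holds its last target.

## Working session

There is one attempt and no reset: what is moved stays moved. The work goes in short steps, Python scripts to look and compute and a tool call to move; the robot and the scene stay as the last step left them, time stands still between calls to the robot, and variables do not carry over. Pictures are saved under pics/ and viewed, and the job is handed in when it is done.

Besides the shell and the picture viewer there is one more tool, called after "Emit:" as a command line: name --argument value ..., lists and objects as JSON in quotes. jog_arm: Moves the arm, as the interface text tells. Its arguments: {"type":"object","properties":{"targets":{"type":"string"},"force":{"type":"number"}},"required":["targets"]}

```bash
mkdir -p pics; ls
cat > h.py <<'E'
from plant import *
import numpy as np, cv2
def ray(pic,uv):
    p=cv2.undistortPoints(np.array([[uv]],float),np.array(pic["mtx"]),np.array(pic["dist_coeffs"])).ravel()
    T=np.array(pic["world_from_camera"]); d=T[:3,:3]@np.array([p[0],-p[1],-1.]); return T[:3,3],d/np.linalg.norm(d)
def at_z(pic,uv,z):
    o,d=ray(pic,uv); return o+d*(z-o[2])/d[2]
def tri(a,b):
    (o1,d1),(o2,d2)=a,b
    A=np.stack([d1,-d2],1); s=np.linalg.lstsq(A,o2-o1,rcond=None)[0]
    p,q=o1+d1*s[0],o2+d2*s[1]; return (p+q)/2,np.linalg.norm(p-q)
def proj(pic,P):
    T=np.array(pic["world_from_camera"]); c=T[:3,:3].T@(np.array(P)-T[:3,3]); c=c*[1,-1,-1]
    return cv2.projectPoints(c.reshape(1,1,3),np.zeros(3),np.zeros(3),np.array(pic["mtx"]),np.array(pic["dist_coeffs"]))[0].ravel()
E
python3 - <<'E'
from h import *
np.set_printoptions(precision=4,suppress=True)
s=get_state(); print(s)
T=read_camera("top"); S=read_camera("side")
cv2.imwrite("pics/top0.png",T["pixels"]); cv2.imwrite("pics/side0.png",S["pixels"])
print(T["world_from_camera"],S["world_from_camera"])
for n in ["test_fixture","saddle_mid","nipple","vent_button_top","lever_grip","lever_pivot","seal_pad","tee","union","spare_valve","tape_roll","carton"]:
    a=mark_of(n,T); b=mark_of(n,S)
    print(n,[(np.round(x["uv"]),round(x["p"],2)) for x in a[:2]],[(np.round(x["uv"]),round(x["p"],2)) for x in b[:2]])
    if a and b:print("   tri",*tri(ray(T,a[0]["uv"]),ray(S,b[0]["uv"])))
E
```

```text
pics
{'time': 0.0, 'qpos': array([-1.368 ,  0.2872,  1.5782, -0.    ,  1.2786, -0.15  ]), 'dq': array([ 0.0002, -0.0013,  0.0006,  0.0003, -0.0011,  0.0011]), 'joint_efforts': array([ -0.0007, -40.5985, -29.2624,  -0.0002,   0.0057,  -0.    ]), 'eef_pos': array([ 0.2331, -0.6328,  0.2299]), 'tcp_rot': array([ 0.9845,  0.1755, -0.    , -0.0012]), 'contact_force': array([-0.1255, -0.485 , -0.1879]), 'wrist_torque': array([0.0061, 0.0021, 0.0632]), 'opening': 0.9982066864861012}
[[-0.0017  0.9877 -0.1562  0.277 ]
 [-0.9998  0.0011  0.0178 -0.0567]
 [ 0.0178  0.1562  0.9876  1.4727]
 [ 0.      0.      0.      1.    ]] [[-0.9527  0.1664 -0.2544  0.215 ]
 [-0.3038 -0.492   0.8159  0.7437]
 [ 0.0106  0.8546  0.5192  0.6229]
 [ 0.      0.      0.      1.    ]]
test_fixture [(array([423., 245.]), 0.82)] [(array([273., 269.]), 0.75), (array([344., 220.]), 0.63)]
   tri [ 0.618  -0.3731 -0.2077] 0.19805068205295276
saddle_mid [(array([419., 237.]), 0.7), (array([402., 213.]), 0.48)] [(array([339., 213.]), 0.75)]
   tri [ 0.5137 -0.35    0.0185] 0.0034842453418269088
nipple [(array([360., 213.])
[... 752 characters left out ...]
([313., 211.]), 0.66)] [(array([270., 269.]), 0.52), (array([346., 220.]), 0.39)]
   tri [ 0.5892 -0.0601  0.0075] 0.002377092155824683
union [(array([277., 264.]), 0.58)] [(array([317., 310.]), 0.88), (array([361., 207.]), 0.68)]
   tri [0.4453 0.0369 0.0021] 0.003186251776974001
spare_valve [(array([209., 264.]), 0.76)] [(array([284., 370.]), 0.97), (array([360., 206.]), 0.61)]
   tri [0.4429 0.2203 0.0168] 0.005832704947268197
tape_roll [(array([244., 273.]), 0.56)] [(array([313., 342.]), 0.9)]
   tri [0.4218 0.1263 0.0029] 0.0058165801167429435
carton [(array([169., 265.]), 0.76)] [(array([265., 421.]), 0.87), (array([359., 207.]), 0.39)]
   tri [0.4353 0.3291 0.018 ] 0.00377855656290895
```

Run:
```python
import cv2
a=cv2.imread("pics/top0.png")[180:320,320:500]; b=cv2.imread("pics/side0.png")[130:290,230:430]
cv2.imwrite("pics/t0c.png",cv2.resize(a,None,fx=4.4,fy=4.25,interpolation=cv2.INTER_CUBIC)[:600,:800])
cv2.imwrite("pics/s0c.png",cv2.resize(b,None,fx=3.75,fy=3.75,interpolation=cv2.INTER_CUBIC))
```

```text
(no output)
```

View pics/top0.png

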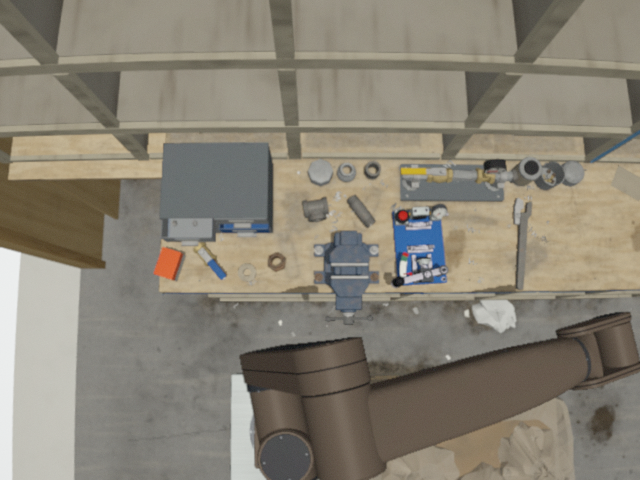

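View pics/t0c.png

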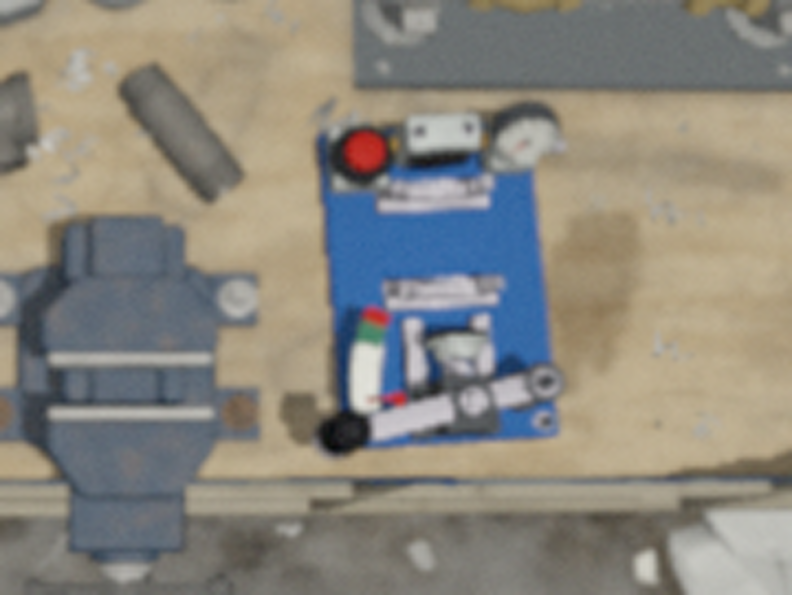

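View pics/s0c.png

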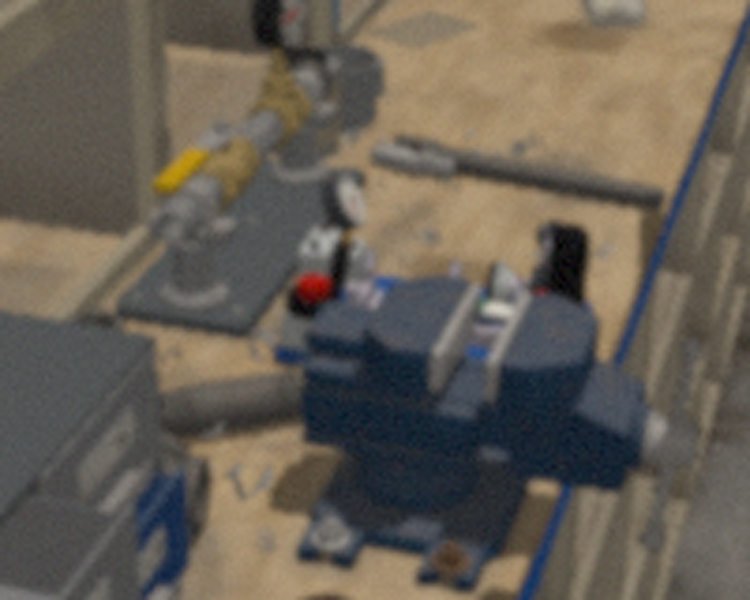

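```bash
cat > fit.py <<'E'
from h import *
from scipy.optimize import least_squares
np.set_printoptions(precision=4,suppress=True)
acc={}
N=3
for k in range(N):
  T=read_camera("top")
  hsv=cv2.cvtColor(T["pixels"],cv2.COLOR_BGR2HSV)
  acc.setdefault("img",[]).append(T["pixels"].astype(float))
img=np.mean(acc["img"],0).astype(np.uint8); cv2.imwrite("pics/topavg.png",img)
hsv=cv2.cvtColor(img,cv2.COLOR_BGR2HSV)
m=((hsv[...,0]>100)&(hsv[...,0]<125)&(hsv[...,1]>140)&(hsv[...,2]>60)).astype(np.uint8)
m[:, :385]=0;m[:,460:]=0;m[:190]=0;m[300:]=0
ys,xs=np.where(m); print(xs.min(),xs.max(),ys.min(),ys.max(),m.sum())
# soft edges: left/right columns per row
B=img.astype(float); blue=(B[...,0]-B[...,2])
for r in range(205,290,4):
  print(r,[int(v) for v in blue[r,388:402]],[int(v) for v in blue[r,434:452]])
for c in range(400,448,4):
  print(c,[int(v) for v in blue[278:292,c]])
for n in ["nipple","vent_button","lever_grip","seal_pad","test_fixture"]:
  for x in silhouettes(n,T)[:2]: 
    yy,xx=np.where(x["mask"]); print(n,x["uv"],x["p"],len(xx),xx.min(),xx.max(),yy.min(),yy.max())
E
python3 fit.py
```

```text
394 444 217 283 1342
205 [-50, -51, -48, -37, -23, -13, -7, -20, -42, -49, -48, -43, -35, -37] [-21, -13, -6, 1, 3, 4, 6, 6, 3, -3, -13, -30, -40, -45, -46, -46, -46, -48]
209 [-50, -45, -42, -40, -24, -12, -16, -14, -10, -10, -9, -5, -6, -11] [3, -1, -4, -5, -7, -8, -8, -7, -9, -7, -6, -5, -12, -34, -43, -44, -45, -47]
213 [-49, -50, -48, -29, 32, 51, 16, 2, 5, 0, -43, -107, -138, -150] [-8, -8, -10, -14, -21, -16, -10, -9, -8, -9, -7, -6, -4, -6, -20, -34, -39, -39]
217 [-47, -48, -49, -41, 0, 44, 26, 5, 2, -3, -55, -114, -143, -149] [-2, -3, -6, -5, -5, -5, -6, -10, -27, -37, -38, -37, -36, -37, -38, -38, -38, -37]
221 [-49, -49, -50, -49, -21, 40, 39, 6, 0, 1, 2, 4, 2, -2] [76, 78, 80, 79, 81, 92, 66, 2, -40, -46, -45, -44, -44, -42, -42, -41, -39, -40]
225 [-44, -44, -45, -44, -24, 48, 81, 62, 46, 43, 44, 49, 55, 61] [111, 109, 110, 108, 108, 111, 84, 20, -34, -46, -44, -43, -43, -43, -42, -42, -41, -41]
229 [-44, -43, -43, -45, -42, -7, 67, 106, 110, 109, 111, 110, 110, 108] [110, 111, 110, 110, 111, 111, 103, 55, -12, -44, -46, -45, -46, -46, -45, -44, -45, -44]
233 [-44, -44,
[... 2645 characters left out ...]
2, -50, -49, -46, -47, -48, -46]
424 [4, 5, 5, 12, 56, 67, -6, -42, -46, -46, -46, -46, -48, -48]
428 [5, 4, 4, 14, 59, 46, -24, -45, -46, -47, -49, -50, -51, -48]
432 [13, 10, 9, 26, 68, 30, -35, -46, -47, -49, -50, -50, -49, -44]
436 [113, 113, 113, 114, 92, 14, -40, -49, -52, -50, -50, -49, -50, -46]
440 [88, 81, 96, 113, 81, -6, -47, -53, -53, -52, -51, -50, -51, -46]
444 [13, 13, 21, 49, 41, -30, -51, -53, -52, -50, -49, -49, -51, -46]
nipple [358.7, 208.6] 0.82 441 347 374 194 226
vent_button [402.2, 213.5] 0.59 70 398 406 210 219
lever_grip [414.6, 278.8] 0.75 448 391 447 265 287
test_fixture [423.0, 246.0] 0.83 3921 391 447 204 287
test_fixture [416.9, 276.6] 0.43 487 391 447 265 287
```

```bash
cat > fit2.py <<'E'
from h import *
from scipy.optimize import least_squares
np.set_printoptions(precision=4,suppress=True)
T=read_camera("top");S=read_camera("side")
img=cv2.imread("pics/topavg.png").astype(float); b=img[...,0]-img[...,2]
def cross(v,th):
    i=np.where((v[:-1]<th)&(v[1:]>=th))[0][0]; return i+(th-v[i])/(v[i+1]-v[i])
L=[];R=[];Nn=[]
for r in range(222,276,2):
    if r<224 or r>258: th=0
    L.append(at_z(T,(388+cross(b[r,388:402],10),r),0.0)[:2])
for r in range(222,264,2):
    R.append(at_z(T,(451-cross(b[r,434:452][::-1],30),r),0.012)[:2])
for c in range(406,443,2):
    Nn.append(at_z(T,(c,291-cross(b[278:292,c][::-1],10)),0.0)[:2])
L,R,Nn=map(np.array,(L,R,Nn))
def res(p):
    c,s=np.cos(p[2]),np.sin(p[2]); u=np.array([c,s]); v=np.array([-s,c])
    return np.r_[(L-p[:2])@v-.068,(R-p[:2])@v+.068,(Nn-p[:2])@u+.104]*1000
f=least_squares(res,[.5,-.36,0],loss="soft_l1"); p=f.x; r=res(p)
print(p,np.degrees(p[2]),[np.round([x.mean(),x.std()],2) for x in np.split(r,[len(L),len(L)+len(R)])])
np.save("fix.npy",p)
# red
for P,box in ((T,(385,200,420,230)),(S,(290,190,335,225))):
    h=P["pixels"].astype(float); w=h[...,2]-np.maximum(h[...,0],h[...,1]); x0,y0,x1,y1=box
    w=np.clip(w-60,0,60)[y0:y1,x0:x1]; yy,xx=np.mgrid[y0:y1,x0:x1]; P["red"]=np.array([(w*xx).sum(),(w*yy).sum()])/w.sum(); print("red",P["red"],(w>30).sum())
B,e=tri(ray(T,T["red"]),ray(S,S["red"])); print("button",B,e)
def infix(P):
    d=np.array(P[:2])-p[:2];c,s=np.cos(p[2]),np.sin(p[2]); return np.array([c*d[0]+s*d[1],-s*d[0]+c*d[1]])
print("button in fix",infix(B))
for n,z in (("lever_grip",.105),("lever_pivot",.105),("saddle_mid",.03),("seal_pad",.05)):
    a=mark_of(n,T)
    if a: P=at_z(T,a[0]["uv"],z);print(n,P,infix(P),a[0]["p"])
# nipple
for x in silhouettes("nipple",T)[:1]:
    yy,xx=np.where(x["mask"]); q=np.array([at_z(T,(i,j),.012)[:2] for i,j in zip(xx,yy)])
    c=q.mean(0);w,V=np.linalg.eigh(np.cov((q-c).T)); d=V[:,1]; t=(q-c)@d; t2=(q-c)@V[:,0]
    print("nipple",c,"ang",np.degrees(np.arctan2(d[1],d[0])),"len",np.ptp(t),"w",np.ptp(t2),12**.5*np.sqrt(w))
E
python3 fit2.py
```

```text
[ 0.492  -0.3523  0.0615] 3.5257007410160432 [array([-1.08,  0.4 ]), array([2.04, 0.25]), array([0.  , 0.18])]
red [402.5818 215.0693] 60
red [313.3823 205.5088] 27
button [ 0.5686 -0.3008  0.0552] 1.1432079509810965e-05
button in fix [0.0796 0.0467]
lever_pivot [ 0.4288 -0.4033  0.105 ] [-0.0663 -0.0471] 0.61
saddle_mid [ 0.5155 -0.345   0.03  ] [0.0239 0.0058] 0.81
seal_pad [ 0.4486 -0.3591  0.05  ] [-0.0437 -0.0041] 0.47
nipple [ 0.5892 -0.1918] ang -144.7109337831989 len 0.09990718230390894 w 0.03653303578820243 [0.0346 0.0968]
```

Emit:
jog_arm --targets "0 0 0 0 0 0 -1;25 25 0 0 0 0 -1;25 25 0 0 0 0 -1;25 25 0 0 0 0 -1;25 25 0 0 0 0 -1;25 25 0 0 0 0 -1;25 25 0 0 0 0 -1;25 25 0 0 0 0 -1;25 25 0 0 0 0 -1;0 0 0 0 0 0 -1" --force 60

```text
time: 2.88
eef_pos: [0.4372, -0.426, 0.2318]
tcp_rot: [0.985, 0.171, 0.0, 0.001]
contact_force: [0.9, 0.2, -0.5]
opening: -0.0
```

```bash
python3 -c "
from h import *
import plant; print([n for n in dir(plant) if not n.startswith('_')]); print(globals().get('grasp_offset'))"
```

```text
['Unreachable', 'get_state', 'grasp_offset', 'mark_of', 'read_camera', 'sign_off', 'silhouettes', 'spot_in']
0.0187
```

Emit:
jog_arm --targets "26 25 -10 0 0 0 -1;26 25 -15 0 0 0 -1;26 25 -20 0 0 0 -1;26 25 -20 0 0 0 -1;26 25 -20 0 0 0 -1;0 0 -20 0 0 0 -1;0 0 0 0 0 0 -1;0 0 0 0 0 0 -1"

```text
time: 3.55
eef_pos: [0.5725, -0.2984, 0.1279]
tcp_rot: [0.985, 0.172, 0.002, 0.007]
contact_force: [0.1, 0.7, 0.0]
opening: -0.003
```

```bash
cat > look.py <<'E'
import sys
from h import *
def snap(cam,box,name,f):
    P=read_camera(cam); x0,y0,x1,y1=box
    cv2.imwrite("pics/"+name,cv2.resize(P["pixels"][y0:y1,x0:x1],None,fx=f,fy=f,interpolation=cv2.INTER_CUBIC)); return P
n=sys.argv[1]
snap("top",(320,180,480,300),"t_"+n+".png",5); snap("side",(250,120,410,240),"s_"+n+".png",5)
s=get_state(); print(s["eef_pos"],s["tcp_rot"],s["contact_force"],s["opening"],s["time"])
E
python3 look.py 1
```

```text
[ 0.5718848  -0.29937173  0.12851015] [0.98516879 0.17142383 0.00232869 0.00713463] [ 0.01004935 -0.36039911 -0.04004368] 8.399731990633034e-05 3.65
```

View pics/s_1.png

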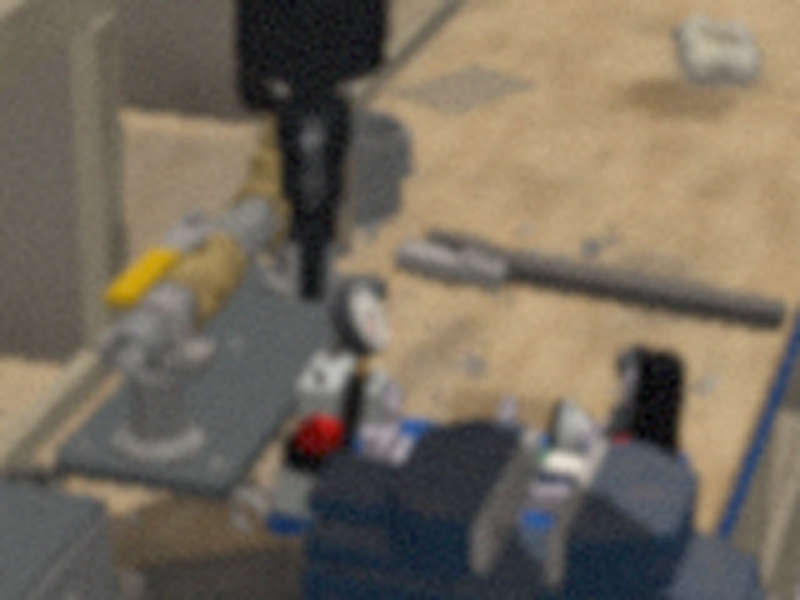

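View pics/t_1.png

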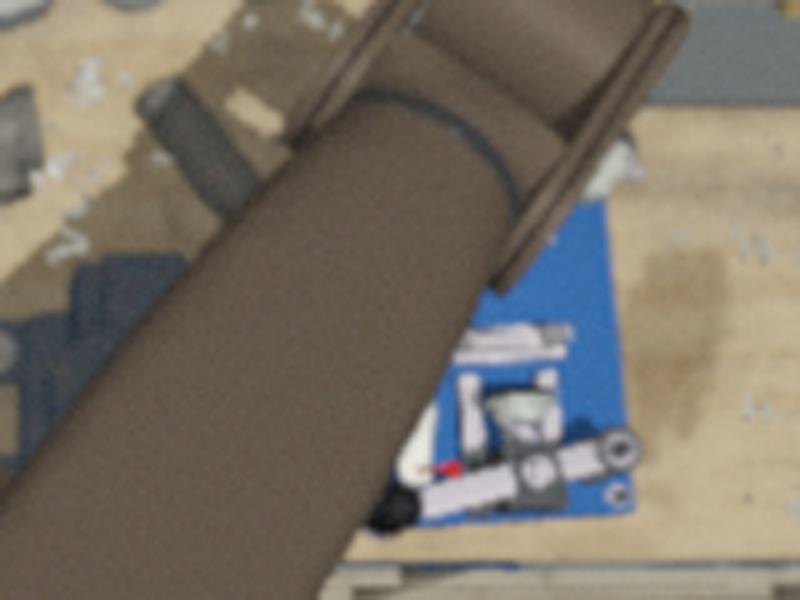

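The side view shows the shut finger tips at about (312,179) px, above the red button at (314,207); the top view is blocked by the arm, and the lever is still at rest.

Run:
```python
from h import *
S=read_camera("side")
for P in ([.5719,-.2994,.1285],[.5719,-.2994,.058],[.5686,-.3008,.058],[.5686,-.3008,.05]): print(P,proj(S,P))
```

```text
[0.5719, -0.2994, 0.1285] [311.96108141 179.83180606]
[0.5719, -0.2994, 0.058] [311.99696933 204.60345254]
[0.5686, -0.3008, 0.058] [313.36557364 204.55818695]
[0.5686, -0.3008, 0.05] [313.36528799 207.27933688]
```

Emit:
jog_arm --targets "-3 -1 -15 0 0 0 -1;0 0 -15 0 0 0 -1;0 0 -15 0 0 0 -1;0 0 -8 0 0 0 -1;0 0 -4 0 0 0 -1;0 0 0 0 0 0 -1"

```text
time: 4.2
eef_pos: [0.5707, -0.3115, 0.0829]
tcp_rot: [0.986, 0.166, 0.01, 0.016]
contact_force: [-0.3, 0.2, -0.4]
opening: 0.004
```

Emit:
jog_arm --targets "-1 5 0 0 0 0 -1;-1 5 0 0 0 0 -1;0 0 0 0 0 0 -1;0 0 0 0 0 0 -1"

```text
time: 4.53
eef_pos: [0.5697, -0.3026, 0.0869]
tcp_rot: [0.986, 0.166, 0.012, 0.018]
contact_force: [-0.3, 0.0, -0.2]
opening: 0.001
```

Emit:
jog_arm --targets "0 1 -6 0 0 0 -1;0 1 -6 0 0 0 -1;0 1 -6 0 0 0 -1;0 0 -3 0 0 0 -1;0 0 0 0 0 0 -1"

```text
time: 4.95
eef_pos: [0.5705, -0.2989, 0.0651]
tcp_rot: [0.986, 0.166, 0.012, 0.018]
contact_force: [-0.6, -0.7, -0.0]
opening: 0.0
```

Emit:
jog_arm --targets "-1 -1 -4 0 0 0 -1;0 0 -3 0 0 0 -1;0 0 -3 0 0 0 -1;0 0 0 0 0 0 -1"

```text
time: 5.28
eef_pos: [0.5696, -0.3001, 0.0548]
tcp_rot: [0.986, 0.166, 0.012, 0.018]
contact_force: [-1.2, 1.4, 4.1]
opening: -0.004
```

Emit:
jog_arm --targets "0 0 -2 0 0 0 -1;0 0 -2 0 0 0 -1;0 0 -1 0 0 0 -1;0 0 0 0 0 0 -1"

```text
time: 5.62
eef_pos: [0.5697, -0.3002, 0.0554]
tcp_rot: [0.986, 0.166, 0.011, 0.017]
contact_force: [-1.3, 1.2, 4.5]
opening: 0.002
```

Emit:
jog_arm --targets "0 0 -8 0 0 0 -1;0 0 -8 0 0 0 -1;0 0 -8 0 0 0 -1"

```text
time: 5.87
eef_pos: [0.5708, -0.3009, 0.0535]
tcp_rot: [0.986, 0.168, 0.006, 0.014]
contact_force: [-17.5, 11.0, 36.2]
opening: 0.006
```

```bash
python3 look.py 2
```

```text
[ 0.5708435  -0.30089388  0.05349204] [0.98569777 0.16784639 0.00577794 0.01393216] [-18.19723838  10.48348895  38.26178853] 0.0006674379491957642 5.9667
```

View pics/s_2.png

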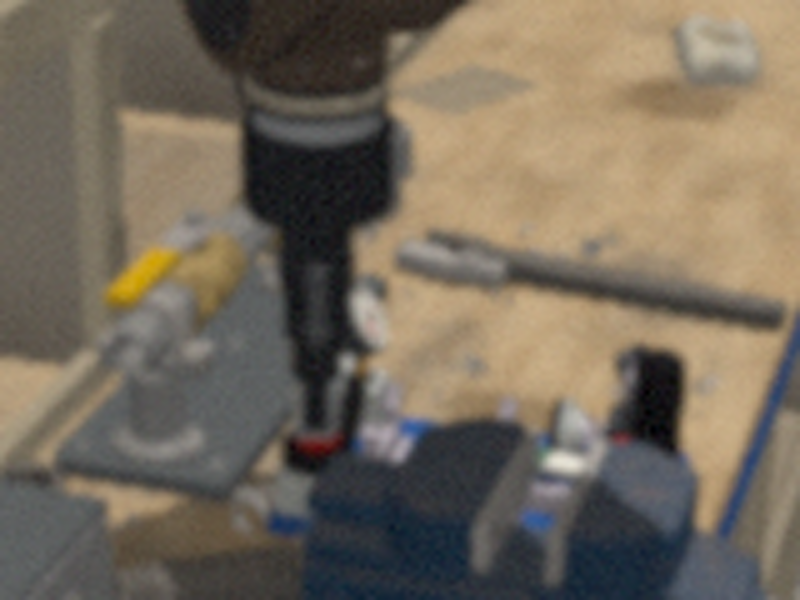

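The side view shows the tips pressing the button: the red has shrunk to a thin strip at crop (318,445), and the force is 38 N, well above 5 N. It has bottomed out, so I'll raise the arm.

Emit:
jog_arm --targets "0 0 8 0 0 0 -1;0 0 12 0 0 0 -1;0 0 15 0 0 0 -1;0 0 20 0 0 0 -1;0 0 20 0 0 0 1;0 0 20 0 0 0 1;0 0 0 0 0 0 1;0 0 0 0 0 0 1"

```text
time: 6.63
eef_pos: [0.5718, -0.3021, 0.1557]
tcp_rot: [0.986, 0.168, 0.008, 0.017]
contact_force: [0.4, 0.1, -1.0]
opening: 0.565
```

```bash
python3 look.py 3
cat > rot.py <<'E'
import sys
from h import *
from scipy.spatial.transform import Rotation as R
# desired: z down, tool y at angle a (deg)
def turn(a):
    s=get_state(); c=R.from_quat(s["tcp_rot"]); a=np.radians(a)
    y=np.array([np.cos(a),np.sin(a),0]);z=np.array([0,0,-1.]);x=np.cross(y,z)
    d=R.from_matrix(np.stack([x,y,z],1)); 
    return s["eef_pos"],np.degrees((d*c.inv()).as_rotvec())
if __name__=="__main__": print(*turn(float(sys.argv[1])),get_state()["qpos"])
E
python3 rot.py -54.7; python3 fit2.py|tail -1
```

```text
[ 0.57166844 -0.30195297  0.15512743] [0.9856589  0.16774994 0.00803483 0.01649019] [-0.3122982  -0.98676816 -0.15954526] 0.7349888206554857 6.7333
[ 0.57166844 -0.30195297  0.15512743] [ 1.52654971  1.45511687 15.98087775] [-0.6382832   0.27659817  1.73363594 -0.01260022  1.09645515  0.60092181]
 ** On entry to DLASCL parameter number  4 had an illegal valuefit2.py:26: RuntimeWarning: invalid value encountered in divide
  w=np.clip(w-60,0,60)[y0:y1,x0:x1]; yy,xx=np.mgrid[y0:y1,x0:x1]; P["red"]=np.array([(w*xx).sum(),(w*yy).sum()])/w.sum(); print("red",P["red"],(w>30).sum())
Traceback (most recent call last):
  File "fit2.py", line 27, in <module>
    B,e=tri(ray(T,T["red"]),ray(S,S["red"])); print("button",B,e)
        ~~~^^^^^^^^^^^^^^^^^^^^^^^^^^^^^^^^^
  File "h.py", line 10, in tri
    A=np.stack([d1,-d2],1); s=np.linalg.lstsq(A,o2-o1,rcond=None)[0]
                              ~~~~~~~~~~~~~~~^^^^^^^^^^^^^^^^^^^^
numpy.linalg.LinAlgError: SVD did not converge in Linear Least Squares
```

View pics/s_3.png

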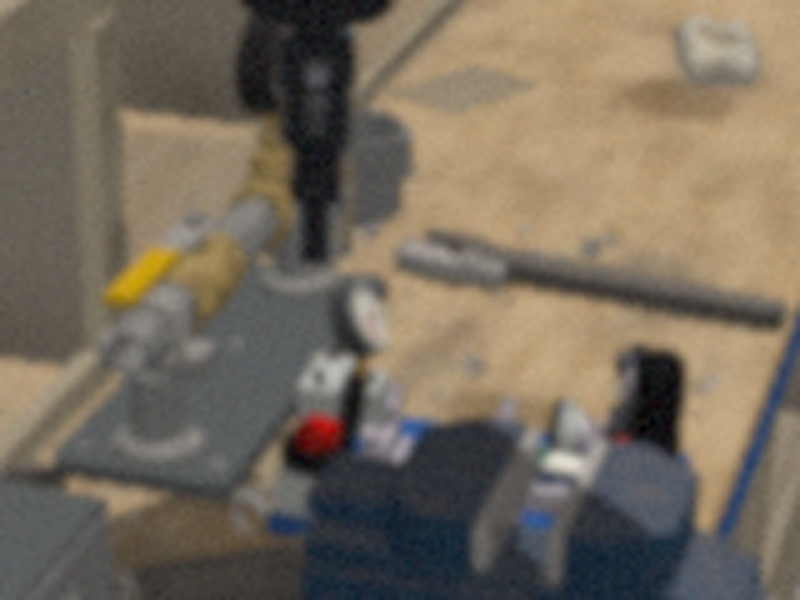

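The button is fully up again, a red dome at crop (320,433). Next is the vise's clearance around the nipple.

Run:
```python
from h import *
np.set_printoptions(precision=3,suppress=True)
T=read_camera("top")
for uv in ((334,231),(363,231),(333,243),(361,241),(378,243),(378,258)):
    print(uv,[at_z(T,uv,z)[:2] for z in (0,.1,.15)])
a=cv2.imread("pics/side0.png")[180:290,260:410]; cv2.imwrite("pics/vs.png",cv2.resize(a,None,fx=5,fy=5,interpolation=cv2.INTER_CUBIC))
a=cv2.imread("pics/topavg.png")[185:305,300:440]; cv2.imwrite("pics/vt.png",cv2.resize(a,None,fx=5,fy=5,interpolation=cv2.INTER_CUBIC))
```

```text
(334, 231) [array([ 0.535, -0.119]), array([ 0.517, -0.115]), array([ 0.508, -0.113])]
(363, 231) [array([ 0.535, -0.199]), array([ 0.517, -0.189]), array([ 0.508, -0.185])]
(333, 243) [array([ 0.501, -0.116]), array([ 0.486, -0.112]), array([ 0.478, -0.11 ])]
(361, 241) [array([ 0.507, -0.193]), array([ 0.491, -0.184]), array([ 0.483, -0.179])]
(378, 243) [array([ 0.501, -0.24 ]), array([ 0.486, -0.228]), array([ 0.478, -0.221])]
(378, 258) [array([ 0.46 , -0.239]), array([ 0.447, -0.227]), array([ 0.441, -0.221])]
```

View pics/vs.png

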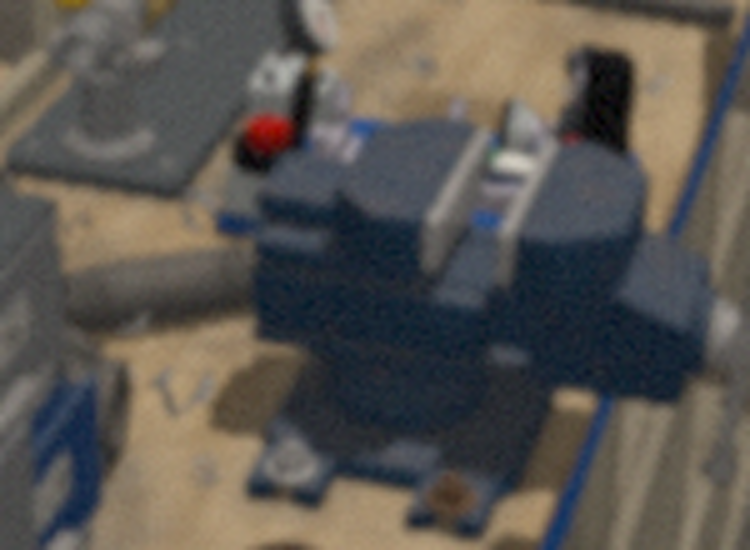

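View pics/vt.png

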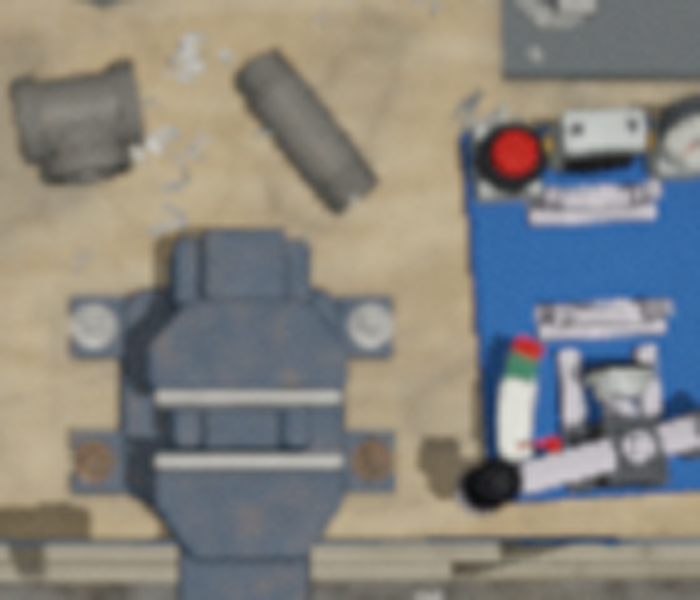

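Emit:
jog_arm --targets "4 19 0 0.3 0.3 2.7 1;4 19 0 0.3 0.3 2.7 1;4 19 0 0.3 0.3 2.7 1;4 19 0 0.3 0.3 2.7 1;3 19 0 0.3 0.3 2.7 1;0 18 0 0 0 2.5 1;0 0 0 0 0 0 1;0 0 0 0 0 0 1"

```text
time: 7.55
eef_pos: [0.5872, -0.1788, 0.1447]
tcp_rot: [0.95, 0.313, -0.007, -0.006]
contact_force: [-0.4, 0.1, -0.3]
opening: 1.002
```

```bash
python3 rot.py -54.7
```

```text
[ 0.58721247 -0.17884611  0.14472493] [-0.40142239 -1.0295823  -1.13515466] [-0.45998773  0.24695364  1.79032943 -0.00209573  1.12350447  0.47581916]
```

Emit:
jog_arm --targets "3 -5 -10 -0.4 -1 -1.1 1;2 -4 -15 0 0 0 1;0 0 -15 0 0 0 1;0 0 -15 0 0 0 1;0 0 -15 0 0 0 1;0 0 -10 0 0 0 1;0 0 0 0 0 0 1"

```text
time: 8.13
eef_pos: [0.5925, -0.1909, 0.0608]
tcp_rot: [0.953, 0.302, 0.0, 0.001]
contact_force: [-0.5, -0.2, -0.1]
opening: 1.0
```

```bash
python3 rot.py -54.7; python3 look.py 4
```

```text
[ 0.59246733 -0.19089407  0.06079055] [0.156293   0.06653535 0.17717512] [-0.47374425  0.36038627  1.82019401 -0.00232279  0.95873872  0.48537555]
[ 0.59363889 -0.19130335  0.06297368] [0.95335716 0.30183074 0.00130309 0.00257391] [ 0.4133763  -0.01895754 -0.77062596] 1.0011646593946937 8.2333
```

View pics/s_4.png

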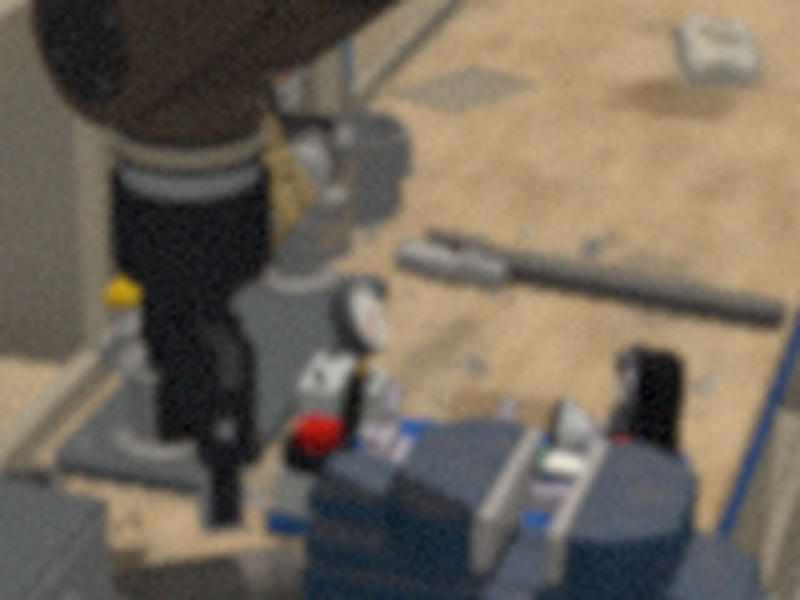

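The jaws are open above the nipple, clear of the vise and the red button at (320,433). Descending.

Emit:
jog_arm --targets "-1 2 -12 0 0 0 1;-1 1 -12 0 0 0 1;0 0 -12 0 0 0 1;0 0 -10 0 0 0 1;0 0 -6 0 0 0 1;0 0 0 0 0 0 1"

```text
time: 8.73
eef_pos: [0.5936, -0.1892, 0.0095]
tcp_rot: [0.953, 0.302, 0.004, 0.005]
contact_force: [-0.6, 0.9, -0.3]
opening: 1.005
```

Emit:
jog_arm --targets "0 0 -5 0 0 0 1;0 0 -3 0 0 0 1;0 0 0 0 0 0 1"

```text
time: 8.98
eef_pos: [0.5934, -0.189, 0.0]
tcp_rot: [0.953, 0.302, 0.003, 0.005]
contact_force: [-0.2, -0.3, 0.2]
opening: 1.001
```

```bash
python3 rot.py -54.7; python3 look.py 5
```

```text
[ 5.93429725e-01 -1.89041516e-01  4.78780222e-05] [0.39332755 0.5325783  0.17187441] [-0.47033771  0.4489444   1.83488166 -0.00256917  0.84637411  0.48904884]
[ 0.59371191 -0.18918581  0.00069633] [0.95335435 0.30179048 0.00365961 0.00495913] [-0.04108013 -0.28766157 -0.24321872] 0.9985691159538884 9.0833
```

View pics/s_5.png

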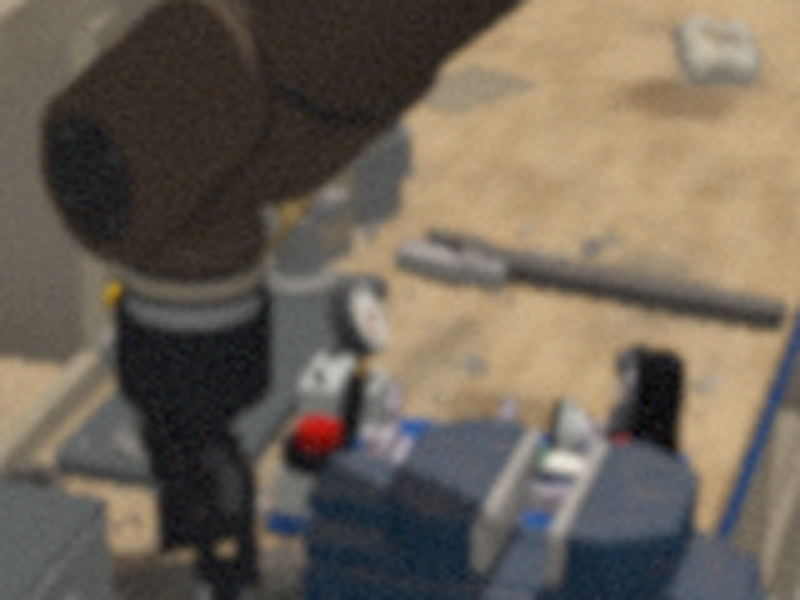

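View pics/t_5.png

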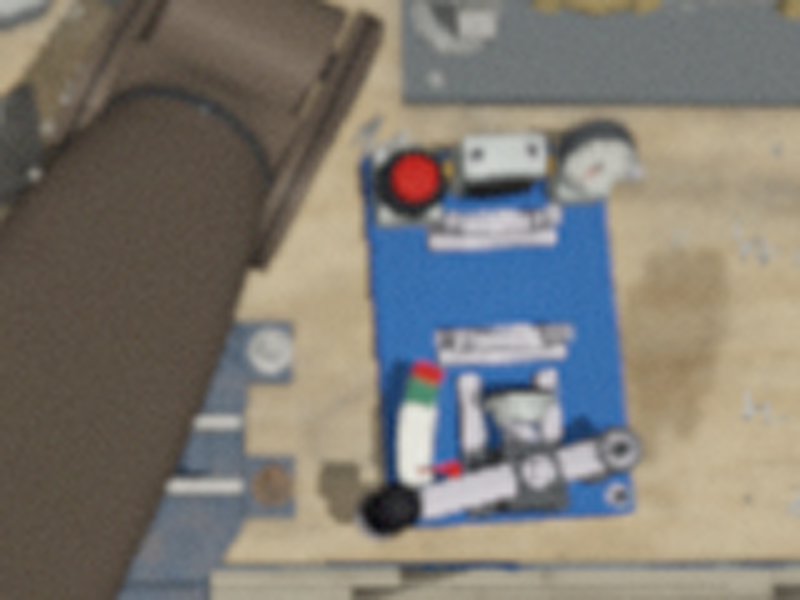

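The side view shows the gripper straddling where the nipple lies. The fixture is unobstructed from above, with saddles at crop (495,230) and (505,342). Closing.

Emit:
jog_arm --targets "0 0 3 0 0 0 -1;0 0 0 0 0 0 -1;0 0 0 0 0 0 -1;0 0 0 0 0 0 -1;0 0 0 0 0 0 -1;0 0 0 0 0 0 -1;0 0 0 0 0 0 -1;0 0 0 0 0 0 -1" --force 60

```text
time: 9.75
eef_pos: [0.5952, -0.1898, 0.0065]
tcp_rot: [0.953, 0.302, 0.005, 0.006]
contact_force: [0.0, -0.1, 1.7]
opening: 0.386
```

```bash
cat > sad.py <<'E'
from h import *
np.set_printoptions(precision=4,suppress=True)
p=np.load("fix.npy"); c,s=np.cos(p[2]),np.sin(p[2])
T=read_camera("top")
def W(x,y,z): return [p[0]+c*x-s*y,p[1]+s*x+c*y,z]
img=cv2.resize(T["pixels"][180:300,320:480],None,fx=5,fy=5,interpolation=cv2.INTER_CUBIC)
def dot(P,col):
    u=(proj(T,P)-[320,180]+.5)*5-.5; cv2.circle(img,tuple(int(round(v)) for v in u),2,col,-1)
for x in (.104,-.104):
    for y in (.068,-.068): dot(W(x,y,.012),(0,255,255))
sx=.0185
for dx in (-31,-23,33,41):
    for y in (.019,-.019): dot(W(sx+dx/1000,y,.05),(0,255,0))
dot(W(-.0663,-.0471,.08),(0,0,255)); dot(W(-.0663-.0258,-.0471+.1274,.14),(255,0,255)); dot(W(sx-.057,0,.049),(255,255,0)); dot(W(.0796,.0467,.0575),(255,255,0))
cv2.imwrite("pics/ov%d.png"%T["shot"],img); print(T["shot"])
E
python3 sad.py
```

```text
22
```

View pics/ov22.png

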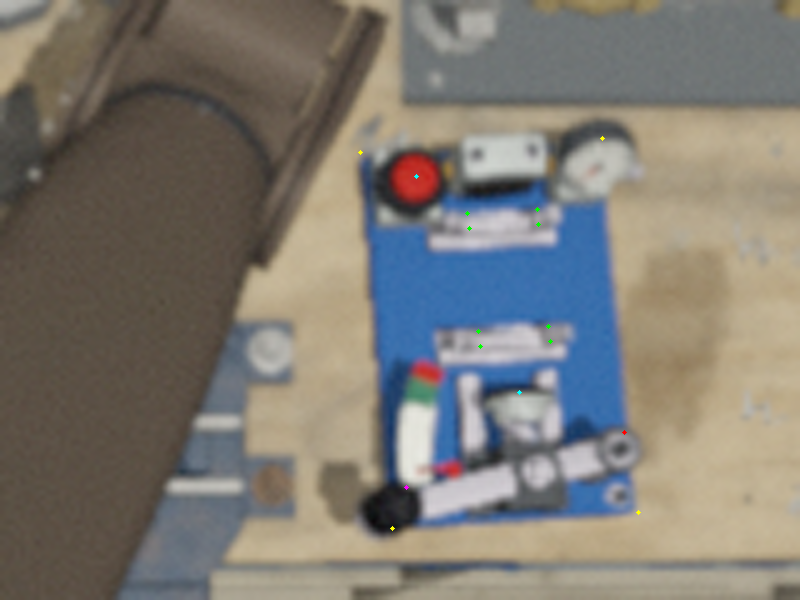

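Grip is good: opening 0.386 gives 33 mm, matching the 34 mm pipe. In the overlay the pivot actually sits at crop (621,448) and the grip top at (392,508), so both are about 10 mm nearer the robot than first marked. I'll lift the nipple and refine the saddle line.

Emit:
jog_arm --targets "0 0 10 0 0 0 -1;0 0 20 0 0 0 -1;0 0 20 0 0 0 -1;0 0 25 0 0 0 -1;0 0 25 0 0 0 -1;0 0 20 0 0 0 -1;0 0 10 0 0 0 -1;0 0 0 0 0 0 -1"

```text
time: 10.47
eef_pos: [0.5893, -0.1871, 0.1389]
tcp_rot: [0.953, 0.302, 0.001, 0.002]
contact_force: [0.5, 0.7, -1.3]
opening: 0.384
```

```bash
python3 rot.py -54.7
python3 - <<'E'
from h import *
np.set_printoptions(precision=4,suppress=True)
T=read_camera("top")
cv2.imwrite("pics/z1.png",cv2.resize(T["pixels"][205:265,400:455],None,fx=10,fy=10,interpolation=cv2.INTER_CUBIC))
p=np.load("fix.npy"); c,s=np.cos(p[2]),np.sin(p[2])
def W(x,y,z): return [p[0]+c*x-s*y,p[1]+s*x+c*y,z]
for n,P in dict(block_near_top=W(.0695,0,.068),block_far=W(.104,0,.068),seal_top=W(-.0385,0,.068),floor_n=W(.0185-.027,0,.03),floor_f=W(.0185+.037,0,.03),lipLn=W(-.0085,.019,.05),lipRn=W(-.0085,-.019,.05),lipLf=W(.0555,.019,.05),lipRf=W(.0555,-.019,.05)).items(): print(n,(proj(T,P)-[400,205]+.5)*10-.5)
print([(x["uv"],x["p"]) for x in mark_of("saddle_mid",T)],[(x["uv"],x["p"]) for x in mark_of("seal_pad",T)],proj(T,W(.0185,0,.03)),proj(T,W(-.0385,0,.049)))
S=read_camera("side")
for n in("saddle_mid","seal_pad","lever_grip","lever_pivot"):
  print(n,[(x["uv"],x["p"]) for x in mark_of(n,S)])
E
```

```text
[ 0.58926896 -0.18713535  0.13887826] [0.20477971 0.13222396 0.18051819] [-0.47055291  0.25108474  1.79688897 -0.00241951  1.08994618  0.488408  ]
block_near_top [214.9935 122.6896]
block_far [202.8854  -3.942 ]
seal_top [252.4949 525.4823]
floor_n [213.5237 433.1167]
floor_f [192.063  200.6837]
lipLn [158.2515 426.8105]
lipRn [298.3713 418.1749]
lipLf [136.8248 191.0612]
lipRf [276.0571 182.9579]
[([420.7, 234.4], 0.82)] [([426.0, 256.6], 0.4)] [419.9996 238.0182] [423.3314 257.9908]
saddle_mid [([341.0, 207.9], 0.74)]
seal_pad [([358.2, 207.9], 0.57), ([339.0, 211.0], 0.22)]
lever_grip [([378.4, 202.4], 0.73)]
lever_pivot [([381.5, 180.8], 0.95)]
```

View pics/z1.png

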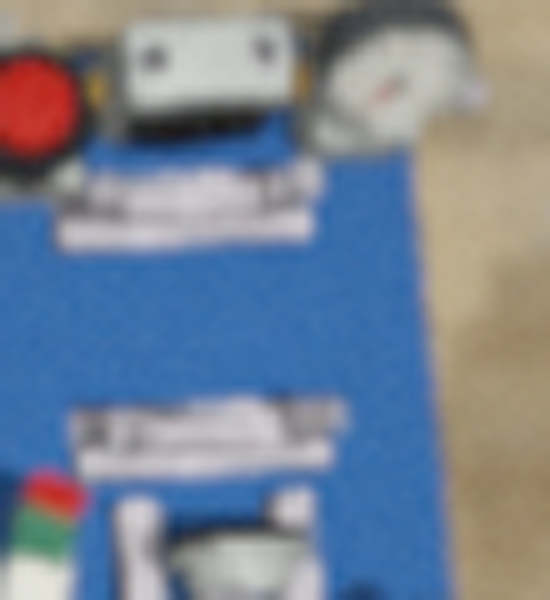

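The zoom puts the saddle bases' middles at (186,228) and (207,455) and the lips at about rows 185 and 422. All of these match my fixture fit to within about 1 mm. Moving the nipple over: sideways first, then back.

Emit:
jog_arm --targets "0 -18 0 0 0 0 -1;0 -20 0 0 0 -3.5 -1;0 -20 0 0 0 -3.5 -1;0 -20 0 0 0 -3.5 -1;-3 -20 0 0 0 -3.5 -1;-10 -20 0 0 0 -3.5 -1;-12 -18 0 0 0 -3.5 -1;-12 -15 0 0 0 -3.5 -1;-12 -7 0 0 0 -3.5 -1;0 0 0 0 0 0 -1"

```text
time: 11.7
eef_pos: [0.5336, -0.348, 0.1244]
tcp_rot: [0.999, 0.052, -0.006, -0.007]
contact_force: [0.4, 0.5, -2.0]
opening: 0.386
```

```bash
python3 rot.py -86.5
```

```text
[ 0.53361619 -0.34795803  0.12444638] [-0.73527345 -0.67134025 -2.45615295] [-7.37386700e-01  3.16372537e-01  1.74441551e+00  1.40380550e-03
  1.09813609e+00  7.28804145e-01]
```

Emit:
jog_arm --targets "-8 -1 0 -0.7 -0.7 -2.4 -1;-8 -1 0 0 0 0 -1;-3 -1 0 0 0 0 -1;0 0 0 0 0 0 -1;0 0 0 0 0 0 -1"

```text
time: 12.12
eef_pos: [0.5136, -0.3501, 0.1219]
tcp_rot: [0.999, 0.033, -0.0, -0.002]
contact_force: [-0.3, 1.1, -2.5]
opening: 0.387
```

```bash
python3 rot.py -86.5; python3 look.py 6
```

```text
[ 0.51358003 -0.35012015  0.1219172 ] [-0.23505821 -0.05328132 -0.23091796] [-0.76234972  0.28100732  1.79417958  0.00264229  1.06991775  0.74205691]
[ 0.51381538 -0.35014083  0.122016  ] [ 9.99469105e-01  3.25222376e-02 -3.31995404e-04 -1.92415953e-03] [ 0.1409846  -0.5945676  -2.31752677] 0.3837086911022658 12.2167
```

View pics/s_6.png

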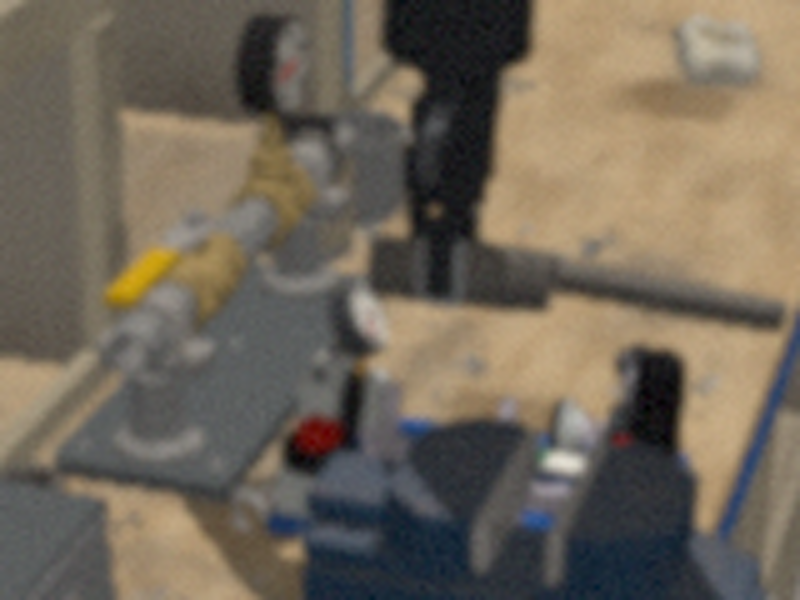

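View pics/t_6.png

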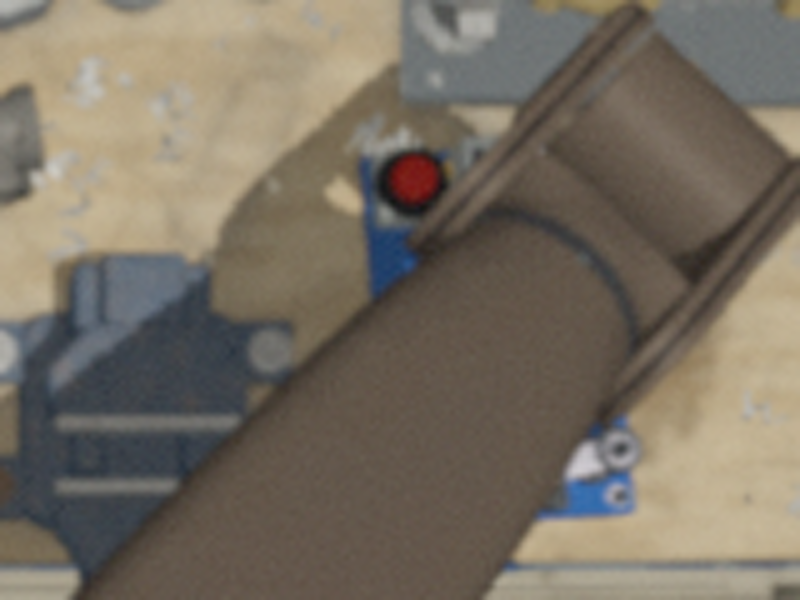

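The side view shows the nipple held level above the fixture, with its ends at crop columns 370 and 550 and the fingers at 443.

Run:
```python
from h import *
S=read_camera("side")
p=np.load("fix.npy"); c,s=np.cos(p[2]),np.sin(p[2])
W=lambda x,y,z:[p[0]+c*x-s*y,p[1]+s*x+c*y,z]
m=silhouettes("nipple",S)
for q in m[:2]:
    yy,xx=np.where(q["mask"]);print(q["p"],xx.min(),xx.max(),yy.min(),yy.max(),q["uv"])
for x in (-.034,-.032,.0155,.0215,.061,.063): print(x,proj(S,W(x,0,.1325)), proj(S,W(x,0.017,.1325)))
t=get_state()["eef_pos"]; print(t,[c*(t[0]-p[0])+s*(t[1]-p[1]),-s*(t[0]-p[0])+c*(t[1]-p[1])])
a=read_camera("side")["pixels"][150:200,310:375]; cv2.imwrite("pics/n6.png",cv2.resize(a,None,fx=10,fy=10,interpolation=cv2.INTER_CUBIC))
```

```text
0.74 325 361 168 182 [347.2, 174.3]
-0.034 [360.84364944 176.05370006] [359.65371703 178.66221033]
-0.032 [360.07658737 175.96807375] [358.87788752 178.57474712]
0.0155 [342.00007574 173.95797034] [340.59683318 176.52144408]
0.0215 [339.73616827 173.7072719 ] [338.30759596 176.26534794]
0.061 [324.94236479 172.07478278] [323.34991326 174.59766181]
0.063 [324.19843351 171.99295288] [322.59781777 174.51406553]
[ 0.51386612 -0.35028425  0.12215565] [np.float64(0.021921451003515724), np.float64(0.0006489802797407687)]
```

View pics/n6.png

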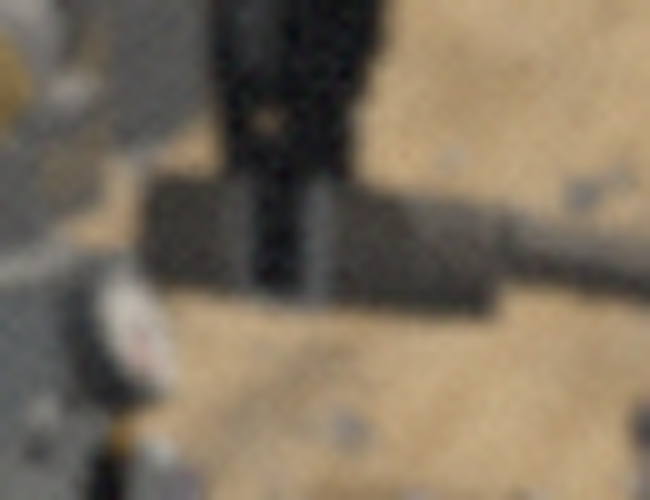

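Emit:
jog_arm --targets "1 0 -10 -0.2 0 -0.2 -1;0 0 -10 0 0 0 -1;0 0 -10 0 0 0 -1;0 0 -8 0 0 0 -1;0 0 -5 0 0 0 -1;0 0 0 0 0 0 -1"

```text
time: 12.87
eef_pos: [0.5151, -0.3493, 0.0736]
tcp_rot: [1.0, 0.031, -0.001, -0.0]
contact_force: [0.5, 0.4, -2.2]
opening: 0.388
```

```bash
python3 rot.py -86.5
```

```text
[ 0.51506601 -0.34933873  0.07361353] [-0.03963025 -0.08806034 -0.07065786] [-7.58590734e-01  3.44041685e-01  1.81415627e+00 -6.67517430e-04
  9.84985784e-01  7.50255353e-01]
```

Emit:
jog_arm --targets "0 -1 -7 0 0 0 -1;0 0 -6 0 0 0 -1;0 0 -6 0 0 0 -1;0 0 -4 0 0 0 -1;0 0 0 0 0 0 -1"

```text
time: 13.28
eef_pos: [0.5148, -0.3504, 0.0474]
tcp_rot: [1.0, 0.031, -0.001, -0.001]
contact_force: [-0.4, 0.4, -1.3]
opening: 0.384
```

Emit:
jog_arm --targets "0 0 -4 0 0 0 -1;0 0 -3 0 0 0 -1;0 0 -2 0 0 0 -1;0 0 0 0 0 0 -1"

```text
time: 13.62
eef_pos: [0.5151, -0.3508, 0.038]
tcp_rot: [1.0, 0.031, -0.001, -0.0]
contact_force: [-0.4, -0.4, -2.7]
opening: 0.385
```

Emit:
jog_arm --targets "0 0 -3 0 0 0 -1;0 0 -2 0 0 0 -1;0 0 0 0 0 0 -1"

```text
time: 13.87
eef_pos: [0.5161, -0.3518, 0.0375]
tcp_rot: [1.0, 0.031, -0.001, 0.0]
contact_force: [0.8, 0.3, -2.3]
opening: 0.387
```

```bash
python3 look.py 7
```

```text
[ 0.5161391  -0.35171532  0.03697941] [ 9.99511444e-01  3.12517447e-02 -3.73812405e-04  2.49803659e-04] [-0.22292564  0.45851388 -2.34946282] 0.38480976799348154 13.9667
```

View pics/s_7.png

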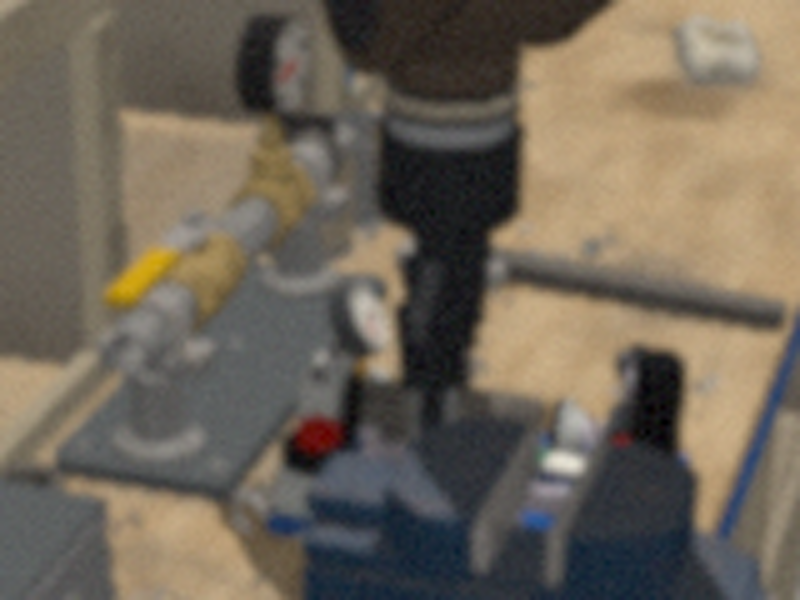

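The pipe sits between the saddle lips, near crop (450,400), with no floor contact yet since the force still equals its weight. Continuing down.

Emit:
jog_arm --targets "-1 0 -5 0 0 0 -1;0 0 -4 0 0 0 -1"

```text
time: 14.13
eef_pos: [0.5161, -0.3518, 0.0364]
tcp_rot: [1.0, 0.031, -0.002, -0.001]
contact_force: [-12.6, 7.4, 19.5]
opening: 0.387
```

Floor contact at the expected height (z 36.4 mm). Releasing.

Emit:
jog_arm --targets "0 0 1 0 0 0 -1;0 0 0 0 0 0 0.6;0 0 0 0 0 0 0.6;0 0 0 0 0 0 0.6;0 0 0 0 0 0 0.6;0 0 0 0 0 0 0.6"

```text
time: 14.63
eef_pos: [0.5177, -0.3535, 0.0393]
tcp_rot: [1.0, 0.031, 0.001, 0.001]
contact_force: [0.1, -0.1, -0.4]
opening: 0.802
```

Emit:
jog_arm --targets "0 0 8 0 0 0 0.6;0 0 15 0 0 0 0.6;0 0 20 0 0 0 0.6;0 0 25 0 0 0 0.6;0 0 25 0 0 0 0.6;0 0 25 0 0 0 0.6;0 0 25 0 0 0 0.6;0 0 0 0 0 0 0.6"

```text
time: 15.3
eef_pos: [0.5147, -0.3512, 0.1865]
tcp_rot: [1.0, 0.031, -0.002, -0.002]
contact_force: [0.5, -1.4, 1.5]
opening: 0.798
```

```bash
python3 look.py 8; python3 rot.py 0
python3 - <<'E'
from h import *
np.set_printoptions(precision=4,suppress=True)
T=read_camera("top");S=read_camera("side")
a=mark_of("lever_grip",T);b=mark_of("lever_grip",S)
print(a,b)
if a and b: print(tri(ray(T,a[0]["uv"]),ray(S,b[0]["uv"])))
for P,n in((T,"T"),(S,"S")):
  for q in silhouettes("lever_grip",P)[:1]:
    yy,xx=np.where(q["mask"]);print(n,q["p"],xx.min(),xx.max(),yy.min(),yy.max(),q["uv"])
E
```

```text
[ 0.51290801 -0.34953646  0.18128441] [ 0.9994917   0.03114639 -0.00508315 -0.00451834] [0.12588353 0.03109948 0.15289774] 0.7981954334995659 15.4
[ 0.51290801 -0.34953646  0.18128441] [ 5.04113418e-02 -8.56971811e-01  8.64287841e+01] [-7.61111671e-01  2.19907926e-01  1.75118549e+00 -9.63066265e-04
  1.18407226e+00  7.47749637e-01]
[] [{'uv': [379.2, 201.9], 'p': 0.79}]
S 0.63 304 387 177 226 [324.4, 206.4]
```

View pics/s_8.png

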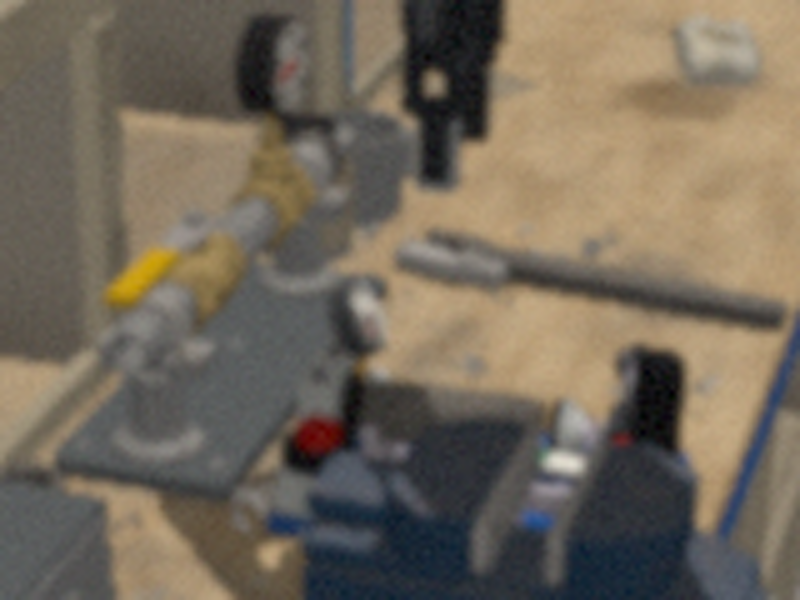

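View pics/t_8.png

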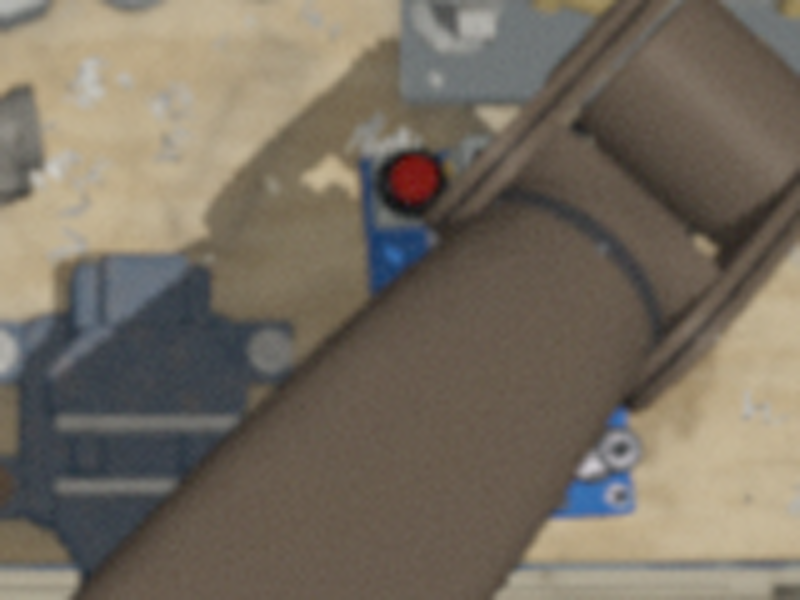

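The nipple lies free in the saddles, with its top visible at crop (450,400) in the side view. Next is locating the grip.

Run:
```python
from h import *
np.set_printoptions(precision=4,suppress=True)
T=read_camera("top");S=read_camera("side")
p=np.load("fix.npy"); c,s=np.cos(p[2]),np.sin(p[2])
W=lambda x,y,z:[p[0]+c*x-s*y,p[1]+s*x+c*y,z]
inf=lambda P:np.array([c*(P[0]-p[0])+s*(P[1]-p[1]),-s*(P[0]-p[0])+c*(P[1]-p[1])])
im=cv2.imread("pics/topavg.png"); g=im.max(2)[272:292,385:412]; m=(g<55); yy,xx=np.where(m); u=np.array([xx.mean()+385,yy.mean()+272]); print("dark",m.sum(),u,xx.min()+385,xx.max()+385,yy.min()+272,yy.max()+272)
# model grip centroid by projecting cylinder
from scipy.optimize import least_squares
mask=np.zeros_like(im[...,0]); 
def sil(x,y,P):
    pts=[proj(P,[x+.013*np.cos(a),y+.013*np.sin(a),z]) for z in(.075,.14) for a in np.linspace(0,6.28,16)]
    h=cv2.convexHull(np.array(pts,np.float32)); M=cv2.moments(h); return np.array([M["m10"],M["m01"]])/M["m00"]
f=least_squares(lambda q:sil(q[0],q[1],T)-u,[.386,-.277],diff_step=1e-3); print("grip top-fit",f.x,inf(f.x),"side pred",proj(S,[*f.x,.105]), sil(*f.x,S))
g=S["pixels"].max(2)[180:222,366:396]; m=(g<50); yy,xx=np.where(m); print("side dark",xx.mean()+366,yy.mean()+180,xx.min()+366,xx.max()+366,yy.min()+180,yy.max()+180)
for uv in ((320+621/5,180+448/5),): print("pivot disc",[ (at_z(T,uv,z),inf(at_z(T,uv,z))) for z in(.075,.085)])
cv2.imwrite("pics/g8.png",cv2.resize(S["pixels"][180:225,360:400],None,fx=12,fy=12,interpolation=cv2.INTER_CUBIC))
```

```text
dark 80 [397.65   281.3125] 392 403 277 286
grip top-fit [ 0.3867 -0.2745] [-0.1003  0.0841] side pred [381.073  203.0779] [381.2    201.9964]
side dark 380.4269005847953 201.26900584795322 370 387 191 220
pivot disc [(array([ 0.4198, -0.4036,  0.075 ]), array([-0.0753, -0.0468])), (array([ 0.4187, -0.4011,  0.085 ]), array([-0.0762, -0.0442]))]
```

View pics/g8.png

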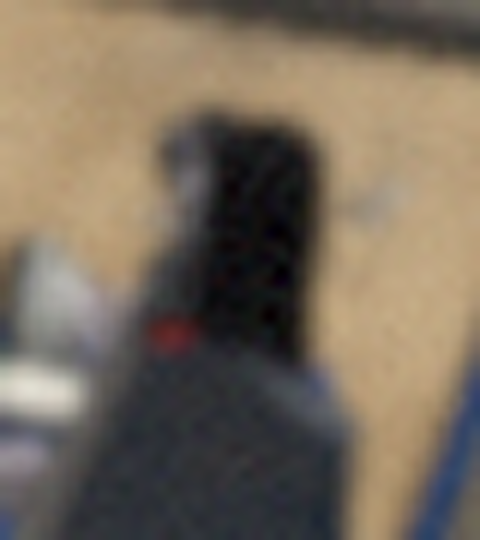

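The grip fits at world (0.3865, −0.275). The side view has it at columns 377–386, which agrees with the predicted 381. The pivot-to-grip distance comes to 130.5 mm, as specified. Moving there with the jaws turned along x.

Emit:
jog_arm --targets "-8 5 3 0 0 6.4 0.8;-9 5 0 0 0 6.4 0.8;-9 5 0 0 0 6.4 0.8;-9 5 0 0 0 6.4 0.8;-9 5 0 0 0 6.4 0.8;-9 5 0 0 0 6.4 0.8;-9 5 0 0 0 6.4 0.8;-9 5 0 0 0 6.4 0.8;-9 5 0 0 0 6.4 0.8;-9 5 0 0 0 6.4 0.8"

```text
time: 16.63
eef_pos: [0.4192, -0.2964, 0.1764]
tcp_rot: [0.816, 0.578, -0.011, -0.004]
contact_force: [-0.8, -0.3, -0.3]
opening: 0.896
```

```bash
python3 rot.py 3.5
```

```text
[ 0.41922644 -0.29643212  0.17640706] [ 0.65292083 -1.2404404  22.86601478] [-0.80262962 -0.00987158  2.01117941 -0.02356018  1.15168176 -0.45489828]
```

Emit:
jog_arm --targets "-8 5 1 0.2 -0.3 5 0.8;-8 5 1 0.2 -0.3 5 0.8;-8 5 1 0.2 -0.3 5 0.8;-8 5 1 0 -0.3 5 0.8;0 0 0 0 0 2.5 0.8;0 0 0 0 0 0 0.8;0 0 0 0 0 0 0.8"

```text
time: 17.22
eef_pos: [0.3833, -0.2733, 0.1781]
tcp_rot: [0.679, 0.734, -0.0, -0.002]
contact_force: [-0.2, -0.3, -0.3]
opening: 0.9
```

```bash
python3 rot.py 3.5; python3 look.py 9
```

```text
[ 0.38332162 -0.27332052  0.17813493] [-0.14602161 -0.22373202 -0.94137265] [-8.34755386e-01 -1.20157420e-01  2.11177274e+00 -1.33395700e-03
  1.15447813e+00 -9.11729799e-01]
[ 0.38353851 -0.27349894  0.17820455] [ 6.79110925e-01  7.34032162e-01 -4.23292705e-04 -2.22667991e-03] [ 0.18887335 -0.5805712  -0.68612821] 0.8973025310345997 17.3167
```

View pics/s_9.png

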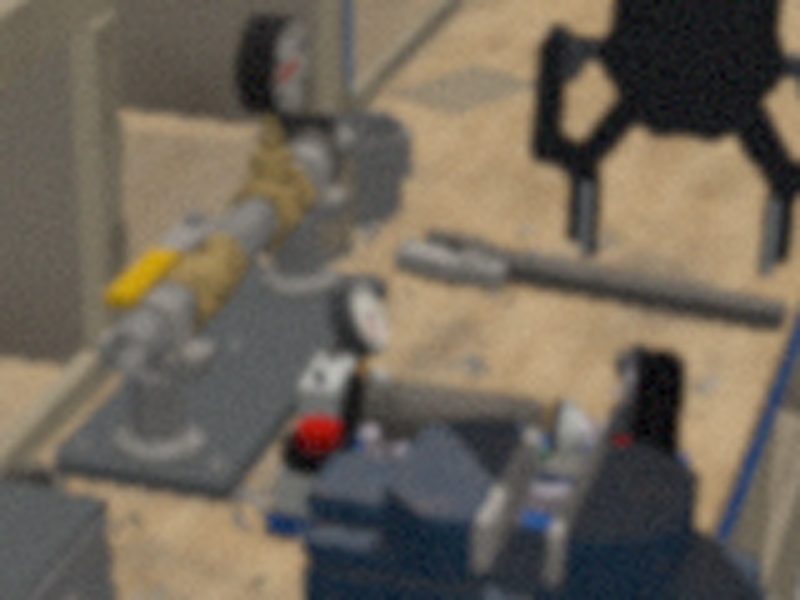

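View pics/t_9.png

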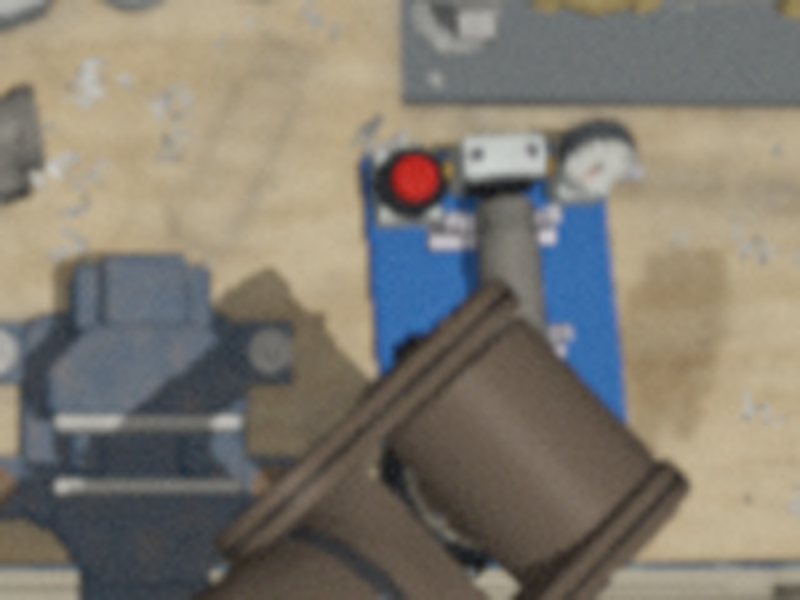

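The top view shows the nipple in both saddles along the axis, near crop (510,260), with the button up. The side view shows the open jaws straddling the grip, fingers at 585 and 778 and the grip at 660. Descending.

Emit:
jog_arm --targets "2 -1 -12 -0.1 -0.2 -0.9 0.8;1 0 -12 0 0 0 0.8;0 0 -12 0 0 0 0.8;0 0 -12 0 0 0 0.8;0 0 -6 0 0 0 0.8;0 0 0 0 0 0 0.8"

```text
time: 17.82
eef_pos: [0.3887, -0.2762, 0.1233]
tcp_rot: [0.687, 0.727, 0.0, 0.001]
contact_force: [0.0, 1.4, -0.1]
opening: 0.901
```

```bash
python3 rot.py 3.5; python3 look.py 10
```

```text
[ 0.3887174  -0.27616408  0.12333977] [0.11297953 0.12725697 0.23337294] [-8.31085283e-01 -3.66512840e-02  2.14402161e+00  3.55976193e-04
  1.03126803e+00 -8.88281103e-01]
[ 0.38920409 -0.27672731  0.12465073] [ 6.86573633e-01  7.27055736e-01 -5.96518371e-05  2.56916029e-03] [-0.01274265  0.30228183  0.24445581] 0.8996274051876504 17.9167
```

View pics/s_10.png

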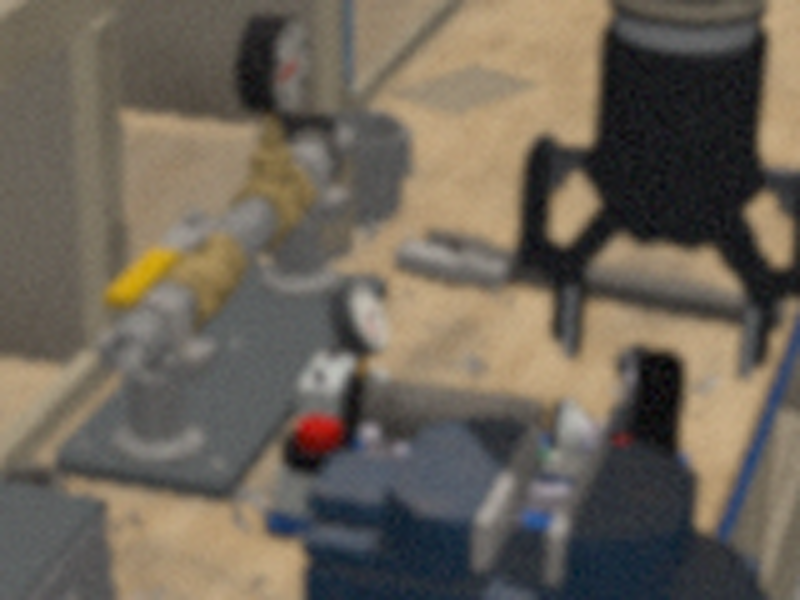

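The fingers, at crop columns 568 and 752, straddle the grip at 660 evenly. Continuing down about 30 mm.

Emit:
jog_arm --targets "-1 1 -9 0 0 0 0.8;-1 0 -9 0 0 0 0.8;0 0 -8 0 0 0 0.8;0 0 -4 0 0 0 0.8;0 0 0 0 0 0 0.8"

```text
time: 18.33
eef_pos: [0.3883, -0.2769, 0.0943]
tcp_rot: [0.687, 0.727, -0.0, 0.005]
contact_force: [-1.0, 0.7, -0.2]
opening: 0.9
```

```bash
python3 look.py 11
```

```text
[ 0.38856538 -0.27725051  0.09505717] [ 6.86711256e-01  7.26908634e-01 -2.58599939e-04  5.60559705e-03] [-0.16468439  1.18673495 -0.08320659] 0.9014437350172727 18.4333
```

View pics/s_11.png

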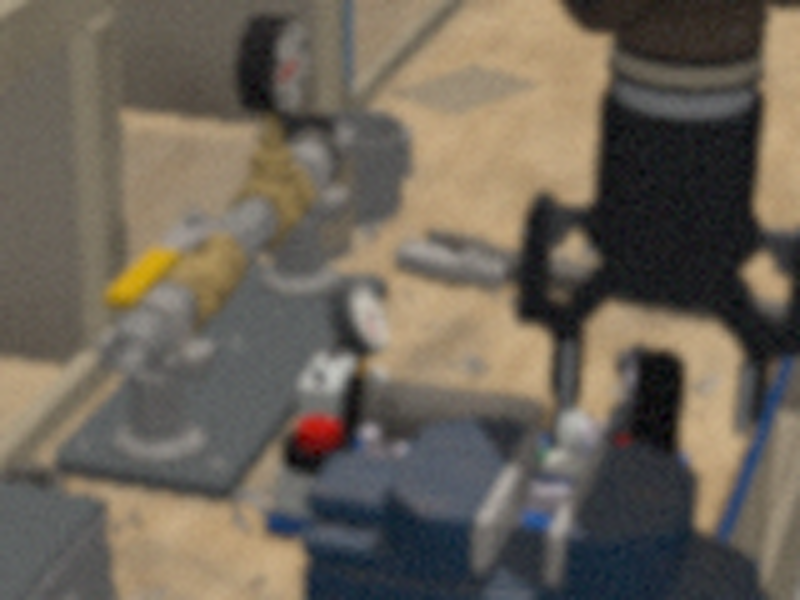

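Emit:
jog_arm --targets "0 0 0 0 0 0 -1;0 0 0 0 0 0 -1;0 0 0 0 0 0 -1;0 0 0 0 0 0 -1;0 0 0 0 0 0 -1;0 0 0 0 0 0 -1;0 0 0 0 0 0 -1;0 0 0 0 0 0 -1" --force 60

```text
time: 19.1
eef_pos: [0.3885, -0.278, 0.0965]
tcp_rot: [0.686, 0.727, -0.001, 0.006]
contact_force: [-0.7, -0.7, 0.1]
opening: 0.292
```

```bash
python3 look.py 12
```

```text
[ 0.38854241 -0.27796015  0.09645551] [ 0.68627588  0.72731498 -0.00114583  0.00608421] [-0.81282731 -0.09900803  0.44944842] 0.29039657641910754 19.2
```

View pics/s_12.png

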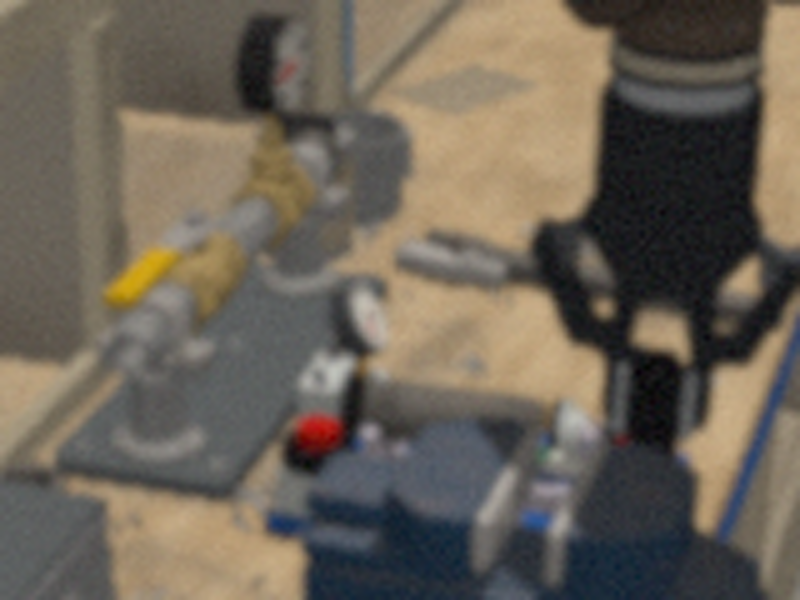

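The grip is held: the opening of 24.7 mm matches its diameter. Pushing along the arc.

Emit:
jog_arm --targets "4 1 0 0 0 -2 -1;6 1 0 0 0 -2.3 -1;6 1 0 0 0 -2.3 -1;6 1 0 0 0 -2.3 -1;6 0 0 0 0 -2.3 -1;5 0 0 0 0 -2.3 -1;0 0 0 0 0 0 -1"

```text
time: 19.78
eef_pos: [0.4198, -0.2739, 0.0965]
tcp_rot: [0.771, 0.637, -0.004, 0.003]
contact_force: [-4.5, -0.3, 1.7]
opening: 0.29
```

```bash
cat > ang.py <<'E'
from h import *
s=get_state(); e=s["eef_pos"]; d=e[:2]-[.4195,-.4025]
from scipy.spatial.transform import Rotation as R
m=R.from_quat(s["tcp_rot"]).as_matrix(); g=e-m[:,2]*grasp_offset; d2=g[:2]-[.4195,-.4025]
for q in(d,d2): print("theta",.2615+np.arctan2(q[0],q[1]),"r",np.hypot(*q))
print(e,np.degrees(np.arctan2(m[1,1],m[0,1])),m[:,2],s["contact_force"],s["opening"],s["time"])
E
python3 ang.py
```

```text
theta 0.26352872783727016 r 0.12864498655499793
theta 0.2639956762451405 r 0.1288214985716005
[ 0.41976099 -0.27385528  0.09645964] -10.89640377235005 [-0.00323588 -0.00943185 -0.99995028] [-4.49108078 -0.25131498  1.71044051] 0.28985658196320735 19.7833
```

Emit:
jog_arm --targets "6 0 0 0 0 -2 -1;6 -1 0 0 0 -2 -1;6 -1 0 0 0 -2 -1;3 0 0 0 0 0 -1;2 0 0 0 0 0 -1"

```text
time: 20.2
eef_pos: [0.4361, -0.2745, 0.0963]
tcp_rot: [0.805, 0.594, -0.009, -0.006]
contact_force: [-9.2, 1.1, 4.8]
opening: 0.291
```

```bash
python3 ang.py; python3 look.py 13; python3 ang.py
```

```text
theta 0.390279602773477 r 0.12905635111274208
theta 0.3934276737469754 r 0.1291459993343604
[ 0.43607393 -0.27451232  0.09630888] -17.17235758032474 [-0.02217242 -0.0019283  -0.9997523 ] [-9.17213142  1.1100319   4.78483879] 0.2908318314942644 20.2
[ 0.43605505 -0.27447817  0.09629528] [ 0.80464802  0.59365056 -0.00937895 -0.00571135] [-9.73418136  0.46648792  5.39083964] 0.2958277772393871 20.3
theta 0.3901006147665942 r 0.1290877905088317
theta 0.3932049975627302 r 0.12917693266171795
[ 0.43605505 -0.27447817  0.09629528] -17.16675885126338 [-0.02187459 -0.00194439 -0.99975883] [-9.73418136  0.46648792  5.39083964] 0.2958277772393871 20.3
```

View pics/s_13.png

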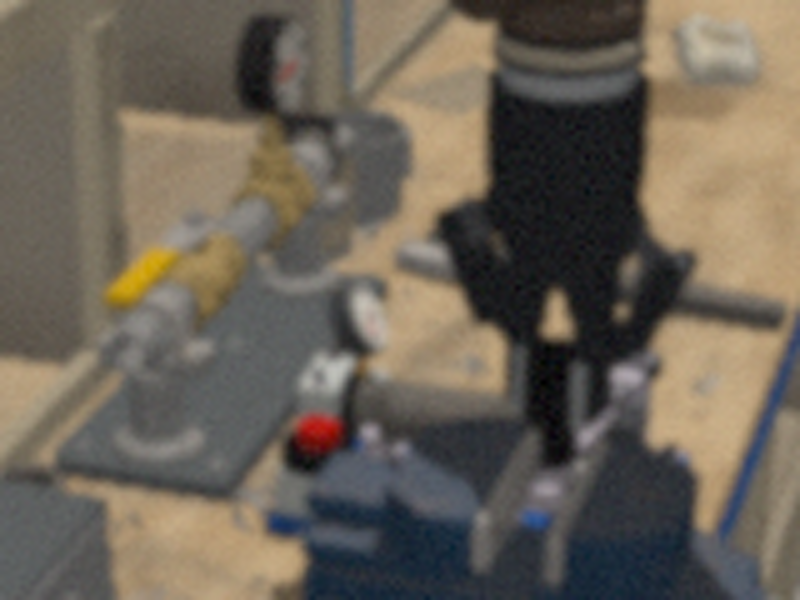

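View pics/t_13.png

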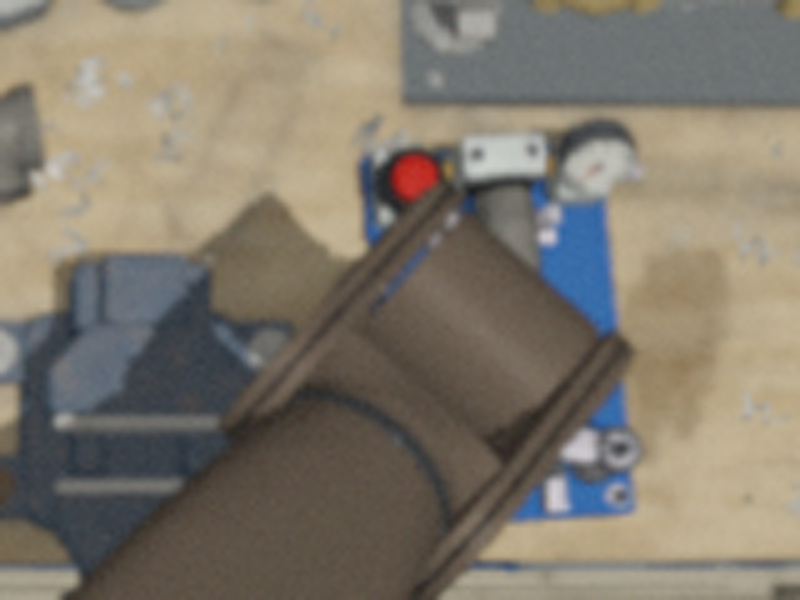

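The top view shows the nipple now butted on the fixed seal at crop (508,190), with the dark gap gone and the button up. The push force is about 9.5 N and the angle estimate 0.37–0.39 rad, steady. Handing in.

```bash
python3 -c "
from h import *
print(sign_off()); s=get_state(); print(s['eef_pos'],s['contact_force'],s['time'])"; python3 ang.py | head -2
```

```text
the job is handed in; nothing more can be done
None
the job is handed in; nothing more can be done
the job is handed in; nothing more can be done
```

I carried out the whole sequence and handed the job in at about 20.3 s of the 64 s allowed. The hand-in reports no verdict, so these are my own last checks.

- **Vent button:** I pressed it with the shut fingers to about 38 N, well above the 5 N it needs. The pictures showed it fully back up afterwards.
- **Nipple:** I laid it in both saddles and let go. Floor contact came at the expected height, and the top view showed it lying along the pipe axis. In the last picture it was butted against the fixed seal.
- **Lever:** I gripped it by the black grip and pushed it to about 0.37–0.39 rad, inside the green sector (0.333–0.467). The push force was 9–10 N, which fits the 9 N given for 0.40 rad, and it held steady over the last 0.1 s. The arm was still holding it at hand-in.
- **Other things on the bench:** I did not touch any of them or see any move, but I did not measure their positions again at the end.

**Not confirmed:**
- The red pointer was hidden by the arm, so the lever angle comes from the tool position and force. The distance moved since gripping gives 0.37 rad, against 0.39 rad from the absolute position.
- The seal squeeze is inferred at about 10 N rather than measured.
- The network's first marks for the grip and pivot were about 10 mm off, so I replaced them with my own image fits.

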